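# Let the bench lift down with its release valve

### The arm

A 7-joint arm with a two-finger parallel gripper is mounted at the origin on the work surface. World frame = base frame: x ahead of the robot, y to its left, z up, the work surface at z = 0. Lengths are in mm, angles in rad, forces in N, time in s.
With the tool pointing down it reaches from about 425 to 825 mm from the base axis. Payload 3.6 kg.
Tool frame: the origin (TCP) lies at the very end of the fingers, on their centre line; the grasp point (between the pads) lies 19 mm behind it; x points along the fingers, z is the direction in which the jaws open and shut, and the axes are right-handed (so a half turn about x gives the same grasp; the last joint's range is limited). The gripper opens to 85 mm and grips with 20 to 120 N. Pads are 22 mm wide; open, the fingers measure 114 mm over their backs; the gripper's body (76 mm by 85 mm) begins 54 mm behind the grasp point. The pads swing forward as they close: fully open they stand 13 mm farther back than shut.
Start: joints at [-1.25, 0.615, -0.013, 1.423, 0.008, 1.103, -0.04], TCP at [220.893, 611.283, 205.397] pointing down, gripper open.
Joint ranges: [-3.12, 3.12], [-0.3, 2.06], [-1.34, 1.32], [0.26, 2.42], [-1.36, 4.5], [0.01, 1.98], [-2.84, 2.84]. Speed limits (rad/s): [2.79, 2.79, 3.14, 3.14, 3.14, 3.14, 3.14].

### API

Orientations are given as a rotation vector (axis times angle).
In Python, from plant import manip gives the robot as it stands. The module is installed in compiled form; this text tells all that it offers.
- The arm moves only by the shell command python3 -m pendant 'ROWS' [FORCE]. ROWS is JSON, a list of rows, each a list of 7 numbers: the shift along the world's x, y, z in m, then the turn, a rotation vector about the world's x, y, z in rad, then the opening, from -1 (shut) to 1 (fully open), so that 0 is half open. A call has 1 to 8 rows; each row is the pose to reach, as a shift and turn from the pose commanded when the call began; what a row does not reach only later rows make up. A row lasts 1/12 s, in which the tool goes at most 41.7 mm and 7.16 degrees, less where a joint would pass 70% of its speed; a pose out of reach is approached as far as the arm can. A call with a gripper value outside its range is refused whole. The fingers move at their own pace and stop on an object; FORCE is the grip in N (left out, the last holds). Time passes only in rows, so rows that repeat a pose let the fingers close. It gives the time, the measured TCP pose, the force and the opening at its end, in the units of the state.
- manip.get_state(): the state, without advancing time (a new reading comes with each control period).
- manip.capture(name): name is "side" or "top" or "wrist"; returns a dict with "color" (420x560x3 uint8, red, green, blue), "K" (3x3 intrinsics, pixels), "T" (4x4, takes a point from camera to world coordinates). Camera axes: x right, y down, z forward; pixel columns grow to the right and rows downward; lengths in mm; the calibration is good to about 2 mm. The wrist camera is an equidistant fisheye: a pixel r from the principal point sees the ray r / f radians off the axis. A picture is of the moment at which its call begins. There is no depth.
- manip.close_job(): hands the job in, once; it reports no verdict.
The state is a dict: "time": time; "qpos": joint angles; "dq": joint speeds; "effort": joint torques, N m; "tcp_pos": TCP position; "ee_rot": TCP orientation; "contact_force": force on the tool from outside, world axes, zero at the start; "ft_torque": the same for the moment, N m; "grip_width": finger opening in mm.
Only numpy, scipy, OpenCV 4.12 (cv2) and the standard library are available. Lean on these libraries where they do the work, as an engineer would, in place of code of your own. Each camera call takes 0.05 s, during which the arm holds its last target. There are 200 camera calls.

### The job

The workpiece on the bench lift is raised. Crack the lift's release valve open a fraction of a turn so that the platform sinks slowly, no faster than about 2 cm a second, all the way onto its wooden bearers, then screw the valve fully shut again, gently, and let go. Turn the valve only by its T-handle, gripped lightly and not forced, do not touch the platform or the workpiece, and leave the things lying around where they are.

Things in the scene. Friction and masses are not known exactly. Their poses are not given: they have to be found in the camera images.
- lift: fixed benchtop hydraulic lift: steel base plate 150 x 400 x 12 mm with a blue valve block 85 x 75 mm, top at z = 80 mm, at one end, a blue ram cylinder under a plywood platform at the other. Origin: on the bench, straight under the valve's axis. z up; the ram's axis is at x = +70, y = -255 mm in this frame. Two light wooden bearers, tops at z = 100 mm, stand either side of the ram
- handle: dark steel T-handle bar of the release valve, 80 mm long (x), 12 wide (y), 18 high (z), red tip at +x; origin: the bar's centre, on the valve's vertical axis, 123 mm above the bench, about which it turns at constant height. Below it a thin stem, then the block 34 mm down. Valve shut: its x is along the lift's x. Grip it with at most about 25 N a finger; the bar lags the hand a little
- valve (a joint): turn of the release valve, rad: 0 = shut on its seat (hard stop), growing anticlockwise seen from above to 1.5. It stays where left. Opening takes 0.1 N m, shutting 0.2; over 0.3 it is on the seat. Nothing moves until 0.25 to 0.9 rad (it depends on the unknown load); beyond that the platform sinks, 10 mm/s faster per further 0.1 rad, with a lag of 0.15 s
- ram (a joint): height of the platform above its bearers, m: 0 = resting on them, at the start 0.050 to 0.080. It cannot be pumped up again
- platform: plywood platform 190 x 190 x 18 mm on the ram with a clamped brown wooden blank on it (up to 54 mm above the origin with its clamps); origin at the centre of the platform's underside, which is at z = 100 mm when it rests on the bearers. Not to be touched
- glue: yellow glue bottle with a red cap, standing, 52 mm across, 135 mm tall; origin at the centre of its foot. Leave it alone
- gauge: wooden marking gauge: dark bar 190 x 14 x 14 mm along its x through a brown block 22 x 62 x 54 mm that stands on the bench; origin under the block's centre. Leave it alone
- wedge: light wooden offcut 75 x 45 x 30 mm lying on the bench; origin at the centre of its underside. Leave it alone

How it is judged (in metres and radians):
On the way:
1. the platform has come down onto its bearers (value of joint ram below 0.003 m), for 0.2 s.
At the end, for the whole second after the job is handed in: the platform rests on its bearers (within 3 mm), the release valve is shut (within 0.06 rad of its seat) and still (value of joint ram below 0.003 m and value of joint valve below 0.06 rad and velocity of joint valve between -0.05 and 0.05 rad/s); the robot touches nothing.
It fails at once if the platform sinks faster than 30 mm/s (velocity of joint ram below -0.03 m/s).
It fails at once if the gripper presses on the valve handle with more than 70 N, both fingers added up (contact force between the fingers and handle above 70 N).
It fails at once if the robot touches the platform or the workpiece (contact force between any of the arm, the fingers and platform above 1 N).
It fails at once if the glue bottle, the marking gauge or the offcut is moved by more than 20 mm (distance of any of glue, gauge, wedge from where it was at the start of the episode above 0.02 m).
It also fails if it takes over 67 s, if anything falls off the work surface, if the arm or the gripper's body presses on something with over 40 N, if the wrist force passes 120 N, or if a joint passes its speed limit or range.

## Working session

There is one attempt and no reset: what is moved stays moved. The work goes in short steps, Python scripts to look and compute and a shell command to move; the robot and the scene stay as the last step left them, time stands still between calls to the robot, and variables do not carry over. Pictures are saved under pics/ and viewed, on a budget of 10 in all, crops included, one or two more only if the job needs it, and the job is handed in when it is done.

```bash
mkdir -p pics
python3 - <<'E'
from plant import manip
import cv2,numpy as np
s=manip.get_state();print(s)
ims=[]
for n in("top","side"):
    c=manip.capture(n);print(n,c["K"].tolist(),np.round(c["T"],4).tolist())
    cv2.imwrite(f"pics/{n}0.png",cv2.cvtColor(c["color"],cv2.COLOR_RGB2BGR))
    np.savez(f"{n}0.npz",**c)
E
```

```text
{'time': 0.0, 'qpos': array([-1.25050476,  0.61591058, -0.01259038,  1.42490811,  0.00809688,
        1.10339966, -0.04040975]), 'dq': array([-0.00135846, -0.00089175, -0.00020804,  0.00140339,  0.00104597,
        0.00169606, -0.00152165]), 'effort': array([ 7.23851895e-05, -4.69209087e+01,  2.59128660e-01, -1.71032202e+01,
        9.88741085e-03,  9.67900094e-03, -1.02041537e-05]), 'tcp_pos': array([220.64480481, 610.51717537, 204.24086096]), 'ee_rot': array([-0.95162621,  1.35565826,  0.94911172]), 'contact_force': array([0.5225079 , 0.09180499, 0.16468108]), 'ft_torque': array([-0.02130833,  0.06556561, -0.01201081]), 'grip_width': 85.44438600998001}
top [[482.5576755860271, 0.0, 278.2156125925243], [0.0, 482.5576755860271, 214.31110883578287], [0.0, 0.0, 1.0]] [[0.0207, -0.9872, 0.1583, 442.4596], [-0.9996, -0.0177, 0.0206, 61.5995], [-0.0175, -0.1587, -0.9872, 1029.8309], [0.0, 0.0, 0.0, 1.0]]
side [[428.11316499779275, 0.0, 278.55846328564775], [0.0, 428.11316499779275, 219.6592910496563], [0.0, 0.0, 1.0]] [[0.8192, -0.3759, 0.4331, 172.3313], [-0.5733, -0.5561, 0.6018, -508.4662], [0.0147, -0.7413, -0.671, 744.4942], [0.0, 0.0, 0.0, 1.0]]
```

View pics/top0.png

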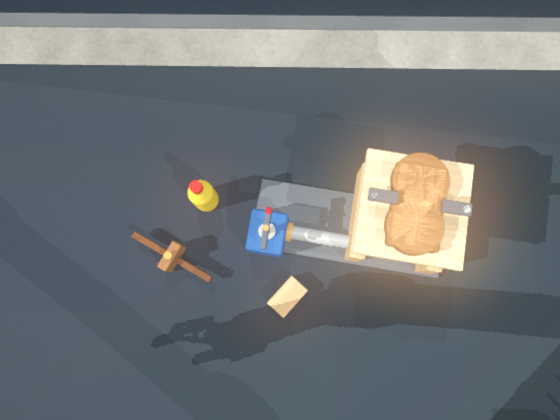

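View pics/side0.png

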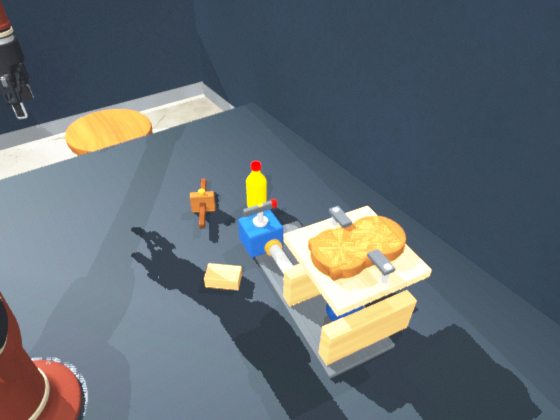

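Top view: the handle runs from its red tip near (268,211) to (264,248), the glue bottle is at (203,195), the gauge at (172,256), the wedge at (288,297) and the platform on the right. In the side view the handle is at about (260,208) with its tip at (274,203). I'll zoom in on both.

```bash
cat > h.py <<'E'
import numpy as np,cv2
def load(n): return np.load(n+".npz")
def px2w(c,u,v,z):
    d=c["T"][:3,:3]@np.linalg.inv(c["K"])@[u,v,1]; o=c["T"][:3,3]
    return o+d*(z-o[2])/d[2]
def w2px(c,p):
    T=c["T"]; q=c["K"]@(T[:3,:3].T@(np.array(p)-T[:3,3])); return q[:2]/q[2]
def red(c,lo,hi):
    im=c["color"].astype(int); m=(im[...,0]>120)&(im[...,1]<60)&(im[...,2]<70)
    v,u=np.nonzero(m); k=(u>=lo[0])&(u<hi[0])&(v>=lo[1])&(v<hi[1]); return u[k].mean(),v[k].mean(),k.sum()
E
python3 - <<'E'
from h import *
t,s=load("top0"),load("side0")
a=red(t,(255,200),(285,225));b=red(s,(266,190),(285,215));print(a,b)
print(px2w(t,*a[:2],123),px2w(s,*b[:2],123))
for n,u,v,z in(("h-",264,248,123),("glue",203,195,70),("gauge",172,256,54),("wedge",288,297,30)):print(n,px2w(t,u,v,z).round())
# block top corners
f=lambda c,x,y:cv2.resize(cv2.cvtColor(c["color"],cv2.COLOR_RGB2BGR)[y:y+60,x:x+80],(640,480)[:2] and (480,360),interpolation=cv2.INTER_CUBIC)
cv2.imwrite("pics/z0.png",np.vstack([f(t,230,195)[:,:],f(s,225,190)])[:600] if 0 else np.hstack([cv2.resize(f(t,230,195),(400,300)),cv2.resize(f(s,225,190),(400,300))]))
E
```

```text
(np.float64(nan), np.float64(nan), np.int64(0)) (np.float64(274.1818181818182), np.float64(203.27272727272728), np.int64(33))
[nan nan nan] [596.86949368  99.58003226 123.        ]
h- [523. 106. 123.]
glue [633. 235.  70.]
gauge [509. 296.  54.]
wedge [432.  59.  30.]h.py:10: RuntimeWarning: Mean of empty slice.
  v,u=np.nonzero(m); k=(u>=lo[0])&(u<hi[0])&(v>=lo[1])&(v<hi[1]); return u[k].mean(),v[k].mean(),k.sum()
  ret = ret.dtype.type(ret / rcount)
```

View pics/z0.png

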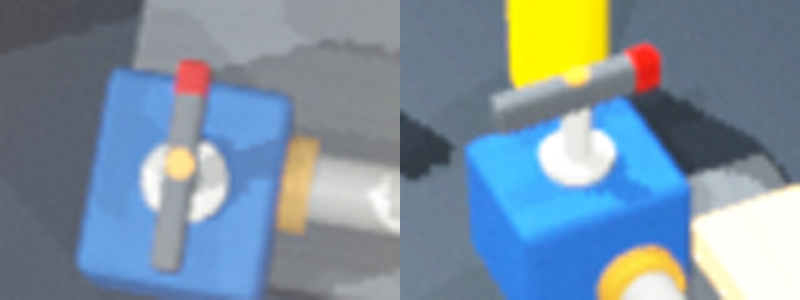

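Run:
```python
from h import *
from scipy.spatial.transform import Rotation as R
from scipy.optimize import least_squares
from plant import manip
t,s=load("top0"),load("side0")
def tri(pt,ps):
    return least_squares(lambda p:np.r_[w2px(t,p)-pt,w2px(s,p)-ps],[560,103,123]).x
c=tri((266,227.6),(260.4,205));print("cap",c, "top@132",px2w(t,266,227.6,132),"side",px2w(s,260.4,205,132))
e1=px2w(t,268.8,207.4,132);e2=px2w(t,263.3,248.8,130);print(e1,e2,(e1+e2)/2,np.arctan2(*(e1-e2)[[1,0]]))
# block top corners (zoom coords)
P=[px2w(t,230+u/5,195+v/5,80) for u,v in((112,70),(292,95),(270,297),(80,272))]
print(np.round(P),[np.arctan2(*(P[a]-P[b])[[1,0]]) for a,b in((0,3),(1,2))],[np.arctan2(*(P[a]-P[b])[[1,0]])-np.pi/2 for a,b in((0,1),(3,2))])
st=manip.get_state();M=R.from_rotvec(st["ee_rot"]).as_matrix();print(M.round(3),"jaw yaw",np.arctan2(M[1,2],M[0,2]))
```

```text
cap [561.06538288 102.48780403 132.66045696] top@132 [560.76807951 102.71608727 132.        ] side [562.04870506 102.92726347 132.        ]
[599.34685621  98.3754582  132.        ] [521.00645191 106.86592832 130.        ] [560.17665406 102.62069326 131.        ] -0.10795782035051561
[[605. 133.  80.]
 [596.  61.  80.]
 [515.  68.  80.]
 [524. 144.  80.]] [np.float64(-0.12606743901808576), np.float64(-0.08968905946816216)] [np.float64(-0.1218947930459362), np.float64(-0.11138054298073885)]
[[-0.001 -0.94   0.34 ]
 [-0.002  0.34   0.94 ]
 [-1.    -0.    -0.002]] jaw yaw 1.2240464395244706
```

The axis is at about (560.5, 102.7) and the bar's shut yaw is about -0.11, so the jaws need to turn +0.237. Next I move above the handle.

```bash
python3 -m pendant '[[0.04,-0.06,0,0,0,0.06,1],[0.06,-0.09,0,0,0,0.1,1],[0.08,-0.12,0,0,0,0.13,1],[0.1,-0.15,0,0,0,0.16,1],[0.12,-0.18,0,0,0,0.19,1],[0.14,-0.21,0,0,0,0.21,1],[0.16,-0.24,0,0,0,0.237,1],[0.18,-0.27,0,0,0,0.237,1]]' 20
python3 -m pendant '[[0.0226,-0.0338,0,0,0,0,1],[0.045,-0.067,0,0,0,0,1],[0.0675,-0.101,0,0,0,0,1],[0.09,-0.135,0,0,0,0,1],[0.1125,-0.17,0,0,0,0,1],[0.135,-0.203,0,0,0,0,1],[0.1596,-0.2386,0,0,0,0,1],[0.1596,-0.2386,0,0,0,0,1]]'
```

```text
time: 0.77
tcp_pos: [401.9, 338.5, 205.1]
ee_rot: [-1.128, 1.26, 1.127]
contact_force: [0.9, -0.1, -0.5]
grip_width: 85.2
time: 1.43
tcp_pos: [564.9, 90.9, 204.9]
ee_rot: [-1.124, 1.269, 1.11]
contact_force: [0.3, -1.4, 0.4]
grip_width: 85.1
```

```bash
python3 -m pendant '[[0,0,0,0,0,0,1],[0,0,0,0,0,0,1]]'
python3 - <<'E'
from h import *
from plant import manip
from scipy.spatial.transform import Rotation as R
for n in("wrist","top","side"):
    c=manip.capture(n);np.savez(n+"1.npz",**c)
    if n=="wrist": print(c["K"].tolist(),c["T"].round(3).tolist()); w=c["color"]
    if n=="top": t=c["color"]
    if n=="side": sd=c["color"]
b=lambda x:cv2.cvtColor(x,cv2.COLOR_RGB2BGR)
cv2.imwrite("pics/a1.png",np.hstack([cv2.resize(b(w),(400,300)),cv2.resize(b(sd),(400,300))]))
s=manip.get_state();M=R.from_rotvec(s["ee_rot"]).as_matrix();print(s["tcp_pos"],np.arctan2(M[1,2],M[0,2]),M[:,0],s["qpos"].round(2),s["time"])
E
```

```text
time: 1.6
tcp_pos: [559.9, 102.9, 204.8]
ee_rot: [-1.126, 1.26, 1.129]
contact_force: [0.2, 0.3, -0.8]
grip_width: 85.3
[[325.19226210127806, 0.0, 280.0717678416843], [0.0, 325.19226210127806, 211.71682948152542], [0.0, 0.0, 1.0]] [[0.11, 0.939, 0.326, 475.343], [0.994, -0.104, -0.036, 112.085], [0.0, 0.327, -0.945, 373.32], [0.0, 0.0, 0.0, 1.0]]
[559.51613434 104.8440923  205.25553279] 1.4645652929271349 [-9.96575998e-04  9.30808418e-04 -9.99999070e-01] [-0.21  0.49 -0.01  1.66  0.01  0.99  1.23] 1.75
```

View pics/a1.png

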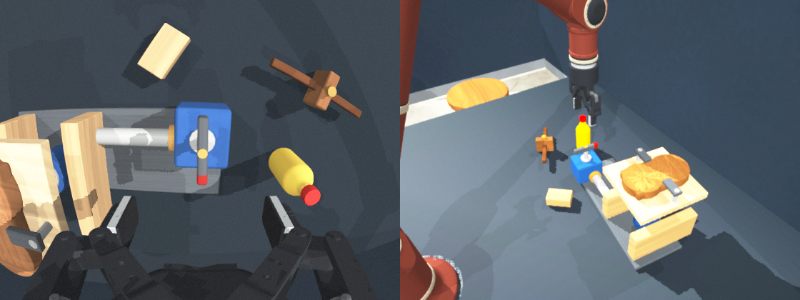

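The wrist view puts the handle's cap at about (284,216) full-size, which is (562,106) and agrees with the top and side estimate within calibration. Nothing is in the way, so I go down and close lightly.

```bash
python3 -m pendant '[[0.0005,0.001,-0.02,0,0,0,1],[0.0005,0.001,-0.04,0,0,0,1],[0.0005,0.001,-0.06,0,0,0,1],[0.0005,0.001,-0.078,0,0,0,0.6],[0.0005,0.001,-0.09,0,0,0,0.2],[0.0005,0.001,-0.098,0,0,0,-0.1],[0.0005,0.001,-0.1,0,0,0,-0.3],[0.0005,0.001,-0.1,0,0,0,-0.4]]' 20
python3 -m pendant '[[0,0,0,0,0,0,-0.4],[0,0,0,0,0,0,-0.4],[0,0,0,0,0,0,-0.4]]'
python3 - <<'E'
from h import *
from plant import manip
from scipy.spatial.transform import Rotation as R
c=manip.capture("wrist");np.savez("wrist2.npz",**c)
cv2.imwrite("pics/a2.png",cv2.cvtColor(c["color"],cv2.COLOR_RGB2BGR));print(c["T"].round(3).tolist())
s=manip.get_state();M=R.from_rotvec(s["ee_rot"]).as_matrix();print(s["tcp_pos"],s["grip_width"],np.arctan2(M[1,2],M[0,2]))
E
```

```text
time: 2.42
tcp_pos: [560.6, 104.6, 105.3]
ee_rot: [-1.129, 1.259, 1.13]
contact_force: [0.9, 0.6, 0.5]
grip_width: 26.3
time: 2.67
tcp_pos: [561.6, 103.9, 106.3]
ee_rot: [-1.129, 1.257, 1.127]
contact_force: [-0.7, -0.1, 0.3]
grip_width: 25.4
[[0.109, 0.938, 0.329, 476.461], [0.994, -0.103, -0.036, 112.984], [0.0, 0.331, -0.944, 274.554], [0.0, 0.0, 0.0, 1.0]]
[561.51899282 103.79300487 106.20605958] 25.39759563961201 1.4610520349702192
```

View pics/a2.png

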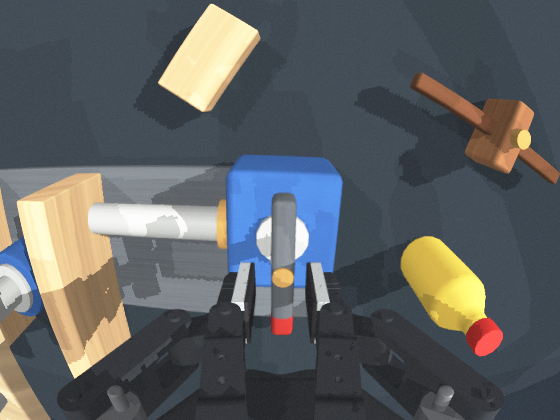

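The bar is centred between the pads: bar at column 283, pads at 254 and 310. I'll close at 20 N and set up a platform tracker on the side camera.

```bash
cat > track.py <<'E'
import os,sys
from h import *
from plant import manip
from scipy.spatial.transform import Rotation as R
g=lambda c:cv2.cvtColor(c["color"],cv2.COLOR_RGB2GRAY)
c=dict(np.load("side1.npz"));ref=g(c)
mask=np.zeros_like(ref);cv2.fillPoly(mask,[np.array([[425,248],[520,205],[548,228],[440,290]])],255) if 0 else None
m=np.zeros_like(ref);m[205:285,430:550]=255   # blank and clamps, checked in side1
p=cv2.goodFeaturesToTrack(ref,40,.02,5,mask=m).reshape(-1,2)
W=np.array([px2w(c,*q,205) for q in p])
last=np.load("last.npy") if os.path.exists("last.npy") else np.array([0.,0.])
def proj(z): return np.array([w2px(c,P-[0,0,z]) for P in W])
def meas():
    d=manip.capture("side");im=g(d);s=manip.get_state()
    best=None
    for z0 in (last[1],last[1]+8,last[1]-4):
        q,ok,_=cv2.calcOpticalFlowPyrLK(ref,im,p.astype(np.float32)[:,None],proj(z0).astype(np.float32)[:,None].copy(),winSize=(21,21),maxLevel=1,flags=cv2.OPTFLOW_USE_INITIAL_FLOW)
        q=q[:,0];zs=np.linspace(-3,90,931)
        e=[np.median(np.linalg.norm(proj(z)-q,axis=1)) for z in zs[::10]];k=int(np.argmin(e))*10
        zz=zs[max(0,k-10):k+11];e=[np.median(np.linalg.norm(proj(z)-q,axis=1)) for z in zz]
        if best is None or min(e)<best[1]:best=(zz[int(np.argmin(e))],min(e))
    return s,best
if __name__=="__main__":
    s,(z,e)=meas()
    M=R.from_rotvec(s["ee_rot"]).as_matrix();yaw=np.arctan2(M[1,2],M[0,2])-1.461
    v=(z-last[1])/max(s["time"]-last[0],.01)
    print(f"t {s['time']:.2f} sunk {z:.1f} (res {e:.2f}px) v {v:.1f} mm/s hand {(yaw):.3f} tcp {s['tcp_pos'].round(1)} F {s['contact_force'].round(1)} Tz {s['ft_torque'][2]:.2f} w {s['grip_width']:.1f} q7 {s['qpos'][6]:.2f}")
    np.save("last.npy",[s["time"],z])
E
python3 -m pendant '[[0,0,0,0,0,0,-0.6],[0,0,0,0,0,0,-0.8],[0,0,0,0,0,0,-0.9],[0,0,0,0,0,0,-0.9],[0,0,0,0,0,0,-0.9]]' 20; python3 track.py
```

```text
time: 3.13
tcp_pos: [561.6, 104.5, 106.4]
ee_rot: [-1.128, 1.257, 1.128]
contact_force: [-0.5, 0.2, 6.7]
grip_width: 4.3
t 3.18 sunk 0.0 (res 0.03px) v 0.0 mm/s hand 0.000 tcp [561.6 104.4 106.4] F [-1.   1.5  4.8] Tz -0.05 w 4.4 q7 1.23
```

The width reads 4.4 mm on a 12 mm bar, which is odd, so I look before turning.

Run:
```python
from h import *
from plant import manip
b=lambda x:cv2.cvtColor(x,cv2.COLOR_RGB2BGR)
w=manip.capture("wrist");s=manip.capture("side");np.savez("side3.npz",**s)
cv2.imwrite("pics/a3.png",np.hstack([cv2.resize(b(w["color"])[200:380,180:390],(420,360)),cv2.resize(b(s["color"])[165:255,220:315],(380,360),interpolation=cv2.INTER_CUBIC)]))
print(manip.get_state()["grip_width"])
```

```text
4.547813254744964
```

View pics/a3.png

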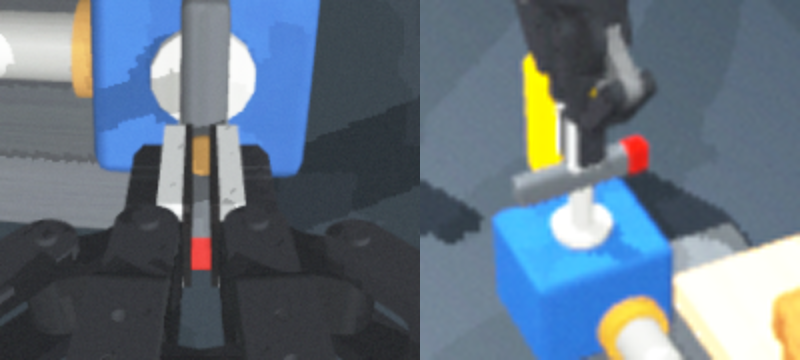

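Run:
```python
from h import *
s1,s3=load("side1"),load("side3")
for sgn in(1,-1):
  j=np.array([.11,.994,0])*sgn
  for z in(205,218,235,251): print("open",sgn,z,w2px(s1,np.array([559.5,104.8,z])+j*42.6).round(1))
for z in(106,120,132,145): print("shut",z,w2px(s3,np.array([561.6,104.4,z])).round(1))
b=lambda x:cv2.cvtColor(x,cv2.COLOR_RGB2BGR)
a=b(s1["color"])[110:200,210:310].copy();d=b(s3["color"])[165:255,210:310].copy()
cv2.imwrite("pics/a4.png",np.hstack([cv2.resize(q,(400,360),interpolation=cv2.INTER_NEAREST) for q in(a,d)]))
```

```text
open 1 205 [249.6 167.9]
open 1 218 [249.4 162.9]
open 1 235 [249.1 156.3]
open 1 251 [248.9 149.8]
open -1 205 [267.8 189.5]
open -1 218 [267.8 184.4]
open -1 235 [267.8 177.6]
open -1 251 [267.8 171. ]
shut 106 [260.  213.5]
shut 120 [259.9 208.8]
shut 132 [259.9 204.7]
shut 145 [259.8 200.2]
```

View pics/a4.png

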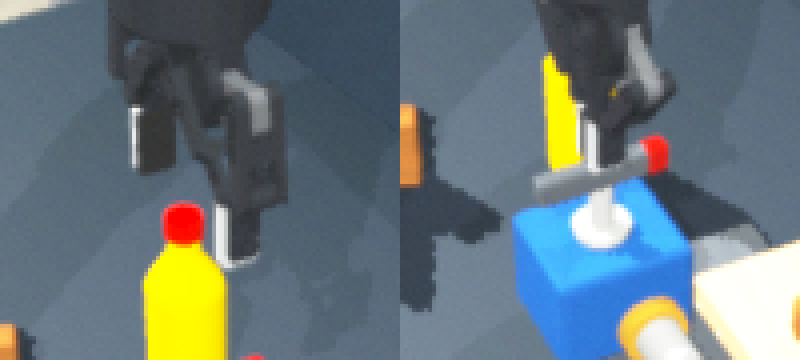

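The side view shows the finger ends about 25 mm behind where the reported TCP puts them. They have closed above the bar, tips at roughly z = 130, so I open, go down 22 mm and close again.

```bash
python3 -m pendant '[[0,0,0.005,0,0,0,-0.9],[0,0,0.005,0,0,0,-0.3],[0,0,0.005,0,0,0,-0.3],[0,0,0,0,0,0,-0.3],[0,0,-0.008,0,0,0,-0.3],[0,0,-0.016,0,0,0,-0.3],[0,0,-0.022,0,0,0,-0.3],[0,0,-0.022,0,0,0,-0.3]]' 20
python3 -m pendant '[[0,0,0,0,0,0,-0.5],[0,0,0,0,0,0,-0.6],[0,0,0,0,0,0,-0.7],[0,0,0,0,0,0,-0.8],[0,0,0,0,0,0,-0.8],[0,0,0,0,0,0,-0.8]]' 20; python3 track.py
```

```text
time: 3.95
tcp_pos: [559.4, 103.3, 81.1]
ee_rot: [-1.127, 1.263, 1.131]
contact_force: [-0.0, -0.9, 0.2]
grip_width: 29.9
time: 4.45
tcp_pos: [561.3, 105.0, 83.6]
ee_rot: [-1.128, 1.257, 1.129]
contact_force: [1.7, 4.2, -2.4]
grip_width: 11.7
t 4.50 sunk 0.0 (res 0.04px) v 0.0 mm/s hand 0.001 tcp [561.3 105.1  83.6] F [ 0.4  3.7 -1.1] Tz -0.01 w 12.0 q7 1.23
```

The bar is gripped at 12.0 mm. I start opening and nudge y by +1 mm to relieve the side load.

```bash
python3 -m pendant '[[0,0.001,0,0,0,0.04,-0.8],[0,0.001,0,0,0,0.08,-0.8],[0,0.001,0,0,0,0.12,-0.8],[0,0.001,0,0,0,0.16,-0.8],[0,0.001,0,0,0,0.2,-0.8],[0,0.001,0,0,0,0.2,-0.8],[0,0.001,0,0,0,0.2,-0.8]]' 20; python3 track.py
python3 -m pendant '[[0,0,0,0,0,0.03,-0.8],[0,0,0,0,0,0.06,-0.8],[0,0,0,0,0,0.06,-0.8],[0,0,0,0,0,0.06,-0.8]]'; python3 track.py
```

```text
time: 5.08
tcp_pos: [561.3, 105.0, 83.6]
ee_rot: [-1.275, 1.165, 1.275]
contact_force: [1.2, 3.2, -1.8]
grip_width: 11.7
t 5.13 sunk 0.0 (res 0.04px) v 0.0 mm/s hand 0.199 tcp [561.3 105.   83.6] F [ 1.2  3.3 -1.1] Tz 0.02 w 11.8 q7 1.38
time: 5.47
tcp_pos: [561.3, 105.0, 83.6]
ee_rot: [-1.319, 1.133, 1.319]
contact_force: [1.3, 4.3, -1.7]
grip_width: 11.8
t 5.52 sunk 0.0 (res 0.04px) v 0.0 mm/s hand 0.260 tcp [561.3 105.   83.5] F [ 0.9  3.7 -0.9] Tz -0.02 w 12.1 q7 1.42
```

```bash
echo '    sys.exit(1 if z>0.5 else 0)' >> track.py
python3 -m pendant '[[0,0.0005,0,0,0,0.025,-0.8],[0,0.0005,0,0,0,0.05,-0.8],[0,0.0005,0,0,0,0.05,-0.8],[0,0.0005,0,0,0,0.05,-0.8]]' >/dev/null; python3 track.py && python3 -m pendant '[[0,0,0,0,0,0.025,-0.8],[0,0,0,0,0,0.05,-0.8],[0,0,0,0,0,0.05,-0.8],[0,0,0,0,0,0.05,-0.8]]' >/dev/null && python3 track.py && python3 -m pendant '[[0,0,0,0,0,0.025,-0.8],[0,0,0,0,0,0.05,-0.8],[0,0,0,0,0,0.05,-0.8],[0,0,0,0,0,0.05,-0.8]]' >/dev/null && python3 track.py && python3 -m pendant '[[0,0,0,0,0,0.025,-0.8],[0,0,0,0,0,0.05,-0.8],[0,0,0,0,0,0.05,-0.8],[0,0,0,0,0,0.05,-0.8]]' >/dev/null && python3 track.py
```

```text
t 5.90 sunk 0.0 (res 0.04px) v 0.0 mm/s hand 0.310 tcp [561.3 105.   83.5] F [ 2.2  2.7 -0.6] Tz 0.03 w 11.9 q7 1.46
t 6.28 sunk 0.0 (res 0.05px) v 0.0 mm/s hand 0.360 tcp [561.3 105.   83.5] F [2.4 2.8 0.3] Tz 0.04 w 12.0 q7 1.50
t 6.67 sunk 0.0 (res 0.05px) v 0.0 mm/s hand 0.410 tcp [561.3 105.   83.5] F [3.  2.2 0.4] Tz 0.02 w 12.0 q7 1.54
t 7.05 sunk 0.0 (res 0.04px) v 0.0 mm/s hand 0.460 tcp [561.2 105.   83.5] F [ 3.5  1.2 -0.1] Tz 0.02 w 11.7 q7 1.57
```

Run:
```python
from h import *
from plant import manip
for n,lo,hi in(("side",(255,180),(300,235)),("top",(235,195),(300,240))):
    c=manip.capture(n); c0=load(n+"0")
    for k in(c0,c):
        im=k["color"].astype(int);m=(im[...,0]>100)&(im[...,1]<90)&(im[...,2]<90)&(im[...,0]-im[...,1]>50)
        v,u=np.nonzero(m[lo[1]:hi[1],lo[0]:hi[0]]);
        if len(u): p=px2w(k,u.mean()+lo[0],v.mean()+lo[1],125);d=p-[561.3,103.5,125];print(n,len(u),p.round(1),np.arctan2(d[1],d[0]).round(3))
```

```text
side 43 [594.4  97.8 125. ] -0.172
top 11 [596.5  97.1 125. ] -0.179
top 130 [600.6  86.8 125. ] -0.402
```

Run:
```python
from h import *
from plant import manip
c=manip.capture("wrist")
im=cv2.cvtColor(c["color"],cv2.COLOR_RGB2BGR);s=manip.capture("side");b=cv2.cvtColor(s["color"],cv2.COLOR_RGB2BGR)
cv2.imwrite("pics/a5.png",np.hstack([im[150:390,140:420],cv2.resize(b[165:255,220:325],(280,240))]))
```

```text
(no output)
```

View pics/a5.png

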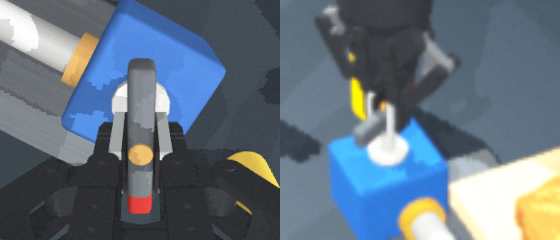

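In the wrist view the bar, at column 142 of the crop, is aligned with the jaws and the block is rotated beneath it, so the valve is following the hand. I keep opening in 0.05 rad steps.

```bash
python3 -m pendant '[[0,0,0,0,0,0.025,-0.8],[0,0,0,0,0,0.05,-0.8],[0,0,0,0,0,0.05,-0.8],[0,0,0,0,0,0.05,-0.8]]' >/dev/null; python3 track.py && python3 -m pendant '[[0,0,0,0,0,0.025,-0.8],[0,0,0,0,0,0.05,-0.8],[0,0,0,0,0,0.05,-0.8],[0,0,0,0,0,0.05,-0.8]]' >/dev/null && python3 track.py && python3 -m pendant '[[0,0,0,0,0,0.025,-0.8],[0,0,0,0,0,0.05,-0.8],[0,0,0,0,0,0.05,-0.8],[0,0,0,0,0,0.05,-0.8]]' >/dev/null && python3 track.py && python3 -m pendant '[[0,0,0,0,0,0.025,-0.8],[0,0,0,0,0,0.05,-0.8],[0,0,0,0,0,0.05,-0.8],[0,0,0,0,0,0.05,-0.8]]' >/dev/null && python3 track.py
```

```text
t 7.63 sunk 0.0 (res 0.05px) v 0.0 mm/s hand 0.510 tcp [561.2 105.   83.5] F [2.6 1.  0.9] Tz 0.03 w 12.2 q7 1.61
t 8.02 sunk 0.0 (res 0.05px) v 0.0 mm/s hand 0.560 tcp [561.2 105.   83.5] F [3.7 1.  2.3] Tz -0.04 w 11.9 q7 1.65
t 8.40 sunk 1.4 (res 0.02px) v 3.7 mm/s hand 0.610 tcp [561.3 105.   83.5] F [ 3.4 -0.8  0.6] Tz 0.00 w 11.2 q7 1.69
```

The platform began to sink at about 0.57 rad of hand turn. I open 0.08 further, for about 12 mm/s, and watch.

```bash
python3 -m pendant '[[0,0,0,0,0,0.03,-0.8],[0,0,0,0,0,0.06,-0.8],[0,0,0,0,0,0.08,-0.8],[0,0,0,0,0,0.08,-0.8]]' >/dev/null; python3 track.py; python3 -m pendant '[[0,0,0,0,0,0,-0.8],[0,0,0,0,0,0,-0.8],[0,0,0,0,0,0,-0.8],[0,0,0,0,0,0,-0.8]]' >/dev/null; python3 track.py
```

```text
t 8.78 sunk 5.2 (res 0.13px) v 9.9 mm/s hand 0.690 tcp [561.2 105.   83.5] F [4.  0.1 1.4] Tz -0.01 w 11.9 q7 1.75
t 9.17 sunk 9.8 (res 0.02px) v 12.0 mm/s hand 0.690 tcp [561.2 105.   83.5] F [ 4.8 -1.3  2.9] Tz 0.02 w 11.6 q7 1.75
```

Steady at 12 mm/s, so I hold here and keep watching.

```bash
python3 -m pendant '[[0,0,0,0,0,0,-0.8],[0,0,0,0,0,0,-0.8],[0,0,0,0,0,0,-0.8],[0,0,0,0,0,0,-0.8],[0,0,0,0,0,0,-0.8],[0,0,0,0,0,0,-0.8],[0,0,0,0,0,0,-0.8],[0,0,0,0,0,0,-0.8]]' >/dev/null; python3 track.py
python3 -m pendant '[[0,0,0,0,0,0,-0.8],[0,0,0,0,0,0,-0.8],[0,0,0,0,0,0,-0.8],[0,0,0,0,0,0,-0.8],[0,0,0,0,0,0,-0.8],[0,0,0,0,0,0,-0.8],[0,0,0,0,0,0,-0.8],[0,0,0,0,0,0,-0.8]]' >/dev/null; python3 track.py
python3 -m pendant '[[0,0,0,0,0,0,-0.8],[0,0,0,0,0,0,-0.8],[0,0,0,0,0,0,-0.8],[0,0,0,0,0,0,-0.8],[0,0,0,0,0,0,-0.8],[0,0,0,0,0,0,-0.8],[0,0,0,0,0,0,-0.8],[0,0,0,0,0,0,-0.8]]' >/dev/null; python3 track.py
```

```text
t 9.88 sunk 18.1 (res 0.07px) v 11.6 mm/s hand 0.690 tcp [561.2 105.   83.4] F [ 5.6 -0.3  3.2] Tz -0.02 w 11.8 q7 1.75
t 10.60 sunk 26.3 (res 0.01px) v 11.4 mm/s hand 0.690 tcp [561.2 105.   83.4] F [ 5.1 -1.   3.3] Tz -0.00 w 11.5 q7 1.75
t 11.32 sunk 34.6 (res 0.05px) v 11.6 mm/s hand 0.690 tcp [561.2 105.   83.5] F [ 4.6 -1.   2.9] Tz -0.06 w 12.1 q7 1.75
```

```bash
python3 -m pendant '[[0,0,0,0,0,0,-0.8],[0,0,0,0,0,0,-0.8],[0,0,0,0,0,0,-0.8],[0,0,0,0,0,0,-0.8],[0,0,0,0,0,0,-0.8],[0,0,0,0,0,0,-0.8],[0,0,0,0,0,0,-0.8],[0,0,0,0,0,0,-0.8]]' >/dev/null; python3 track.py
python3 -m pendant '[[0,0,0,0,0,0,-0.8],[0,0,0,0,0,0,-0.8],[0,0,0,0,0,0,-0.8],[0,0,0,0,0,0,-0.8],[0,0,0,0,0,0,-0.8],[0,0,0,0,0,0,-0.8],[0,0,0,0,0,0,-0.8],[0,0,0,0,0,0,-0.8]]' >/dev/null; python3 track.py
python3 -m pendant '[[0,0,0,0,0,0,-0.8],[0,0,0,0,0,0,-0.8],[0,0,0,0,0,0,-0.8],[0,0,0,0,0,0,-0.8],[0,0,0,0,0,0,-0.8],[0,0,0,0,0,0,-0.8],[0,0,0,0,0,0,-0.8],[0,0,0,0,0,0,-0.8]]' >/dev/null; python3 track.py
```

```text
t 12.03 sunk 42.7 (res 0.10px) v 11.3 mm/s hand 0.690 tcp [561.2 105.   83.5] F [ 5.3 -1.5  2.4] Tz -0.03 w 12.0 q7 1.75
t 12.75 sunk 50.7 (res 0.11px) v 11.2 mm/s hand 0.690 tcp [561.2 105.   83.5] F [ 5.1 -1.2  2.5] Tz 0.02 w 11.6 q7 1.75
t 13.47 sunk 58.8 (res 0.24px) v 11.3 mm/s hand 0.690 tcp [561.2 105.   83.5] F [ 4.7 -0.9  2.6] Tz -0.03 w 12.1 q7 1.75
```

```bash
python3 -m pendant '[[0,0,0,0,0,0,-0.8],[0,0,0,0,0,0,-0.8],[0,0,0,0,0,0,-0.8],[0,0,0,0,0,0,-0.8],[0,0,0,0,0,0,-0.8],[0,0,0,0,0,0,-0.8],[0,0,0,0,0,0,-0.8],[0,0,0,0,0,0,-0.8]]' >/dev/null; python3 track.py
python3 -m pendant '[[0,0,0,0,0,0,-0.8],[0,0,0,0,0,0,-0.8],[0,0,0,0,0,0,-0.8],[0,0,0,0,0,0,-0.8],[0,0,0,0,0,0,-0.8],[0,0,0,0,0,0,-0.8],[0,0,0,0,0,0,-0.8],[0,0,0,0,0,0,-0.8]]' >/dev/null; python3 track.py
python3 -m pendant '[[0,0,0,0,0,0,-0.8],[0,0,0,0,0,0,-0.8],[0,0,0,0,0,0,-0.8],[0,0,0,0,0,0,-0.8],[0,0,0,0,0,0,-0.8],[0,0,0,0,0,0,-0.8],[0,0,0,0,0,0,-0.8],[0,0,0,0,0,0,-0.8]]' >/dev/null; python3 track.py
```

```text
t 14.18 sunk 66.6 (res 0.22px) v 10.9 mm/s hand 0.690 tcp [561.2 105.1  83.5] F [3.7 0.2 1.6] Tz -0.02 w 11.9 q7 1.75
t 14.90 sunk 71.5 (res 0.14px) v 6.8 mm/s hand 0.690 tcp [561.2 105.   83.5] F [ 4.8 -1.   2.1] Tz -0.05 w 12.3 q7 1.75
t 15.62 sunk 71.5 (res 0.14px) v 0.0 mm/s hand 0.690 tcp [561.2 105.   83.4] F [5.8 0.1 3. ] Tz -0.00 w 11.6 q7 1.75
```

The platform stopped at 71.5 mm and is stationary. Now I shut the valve, watching torque near the seat.

```bash
python3 -m pendant '[[0,0,0,0,0,-0.06,-0.8],[0,0,0,0,0,-0.12,-0.8],[0,0,0,0,0,-0.18,-0.8],[0,0,0,0,0,-0.24,-0.8],[0,0,0,0,0,-0.3,-0.8],[0,0,0,0,0,-0.36,-0.8],[0,0,0,0,0,-0.42,-0.8],[0,0,0,0,0,-0.48,-0.8]]' >/dev/null; python3 track.py
python3 -m pendant '[[0,0,0,0,0,-0.04,-0.8],[0,0,0,0,0,-0.08,-0.8],[0,0,0,0,0,-0.12,-0.8],[0,0,0,0,0,-0.16,-0.8],[0,0,0,0,0,-0.16,-0.8]]' >/dev/null; python3 track.py
python3 -m pendant '[[0,0,0,0,0,-0.025,-0.8],[0,0,0,0,0,-0.05,-0.8],[0,0,0,0,0,-0.05,-0.8]]' >/dev/null; python3 track.py
```

```text
t 16.33 sunk 71.5 (res 0.13px) v 0.0 mm/s hand 0.206 tcp [561.2 105.1  83.5] F [ 4.3 -0.6  2.8] Tz 0.10 w 11.9 q7 1.38
t 16.80 sunk 71.5 (res 0.13px) v 0.0 mm/s hand 0.050 tcp [561.2 105.1  83.4] F [ 6.1 -0.1  1.5] Tz 0.06 w 12.2 q7 1.26
t 17.10 sunk 71.5 (res 0.13px) v 0.0 mm/s hand -0.000 tcp [561.2 105.1  83.5] F [ 5.5 -0.8  2.9] Tz 0.11 w 12.1 q7 1.23
```

```bash
cat > tz.py <<'E'
from plant import manip
import numpy as np
from scipy.spatial.transform import Rotation as R
T=[]
for i in range(4): manip.capture("side"); s=manip.get_state(); T.append(s["ft_torque"][2])
M=R.from_rotvec(s["ee_rot"]).as_matrix()
print(s["time"],"Tz",np.mean(T).round(3),np.std(T).round(3),"hand",(np.arctan2(M[1,2],M[0,2])-1.461).round(3),"w",s["grip_width"].round(1))
E
python3 tz.py
python3 -m pendant '[[0,0,0,0,0,-0.015,-0.8],[0,0,0,0,0,-0.03,-0.8]]' >/dev/null; python3 tz.py
python3 -m pendant '[[0,0,0,0,0,-0.015,-0.8],[0,0,0,0,0,-0.03,-0.8]]' >/dev/null; python3 tz.py
```

```text
Traceback (most recent call last):
  File "tz.py", line 7, in <module>
    print(s["time"],"Tz",np.mean(T).round(3),np.std(T).round(3),"hand",(np.arctan2(M[1,2],M[0,2])-1.461).round(3),"w",s["grip_width"].round(1))
                                                                                                                      ^^^^^^^^^^^^^^^^^^^^^
AttributeError: 'float' object has no attribute 'round'
Traceback (most recent call last):
  File "tz.py", line 7, in <module>
    print(s["time"],"Tz",np.mean(T).round(3),np.std(T).round(3),"hand",(np.arctan2(M[1,2],M[0,2])-1.461).round(3),"w",s["grip_width"].round(1))
                                                                                                                      ^^^^^^^^^^^^^^^^^^^^^
AttributeError: 'float' object has no attribute 'round'
Traceback (most recent call last):
  File "tz.py", line 7, in <module>
    print(s["time"],"Tz",np.mean(T).round(3),np.std(T).round(3),"hand",(np.arctan2(M[1,2],M[0,2])-1.461).round(3),"w",s["grip_width"].round(1))
                                                                                                                      ^^^^^^^^^^^^^^^^^^^^^
AttributeError: 'float' object has no attribute 'round'
```

```bash
sed -i 's/s\["grip_width"\].round(1)/s["grip_width"]/' tz.py
python3 tz.py
python3 -m pendant '[[0,0,0,0,0,-0.01,-0.8],[0,0,0,0,0,-0.02,-0.8]]' >/dev/null; python3 tz.py
```

```text
18.2333 Tz 0.202 0.017 hand -0.06 w 11.774756810279396
18.6 Tz 0.437 0.033 hand -0.079 w 12.452135174863626
```

The torque rose from 0.20 to 0.44 N m over 0.02 rad, so the valve is on its seat. I ease back slightly and let go.

```bash
python3 -m pendant '[[0,0,0,0,0,0.015,-0.8],[0,0,0,0,0,0.015,-0.7],[0,0,0,0,0,0.015,-0.6],[0,0,0,0,0,0.015,-0.4],[0,0,0,0,0,0.015,-0.2],[0,0,0,0,0,0.015,-0.2],[0,0,0,0,0,0.015,-0.2]]'
python3 -m pendant '[[0,0,0.015,0,0,0,-0.2],[0,0,0.03,0,0,0,-0.2],[0,0,0.05,0,0,0,-0.1],[0,0,0.075,0,0,0,0],[0,0,0.1,0,0,0,0],[0,0,0.12,0,0,0,0],[0,0,0.12,0,0,0,0],[0,0,0.12,0,0,0,0]]'
python3 - <<'E'
from h import *
from plant import manip
b=lambda k:cv2.cvtColor(k["color"],cv2.COLOR_RGB2BGR)
w=manip.capture("wrist");s=manip.capture("side");np.savez("wrist9.npz",**w);np.savez("side9.npz",**s)
c=cv2.resize(b(w)[120:300,200:360],(480,540),interpolation=cv2.INTER_CUBIC)
d=cv2.resize(b(s)[160:340,220:440],(310,254),interpolation=cv2.INTER_CUBIC)
o=np.zeros((540,790,3),np.uint8);o[:,:480]=c;o[:254,480:]=d
o[270:502,480:]=cv2.resize(b(s),(310,232));cv2.imwrite("pics/a9.png",o)
for k in(load("side0"),s):
    im=k["color"].astype(int);m=(im[...,0]>100)&(im[...,0]-im[...,1]>70)&(im[...,1]<90)
    v,u=np.nonzero(m[185:225,262:290]);print("red tip",len(u),u.mean()+262,v.mean()+185)
E
python3 tz.py
```

```text
time: 19.18
tcp_pos: [559.7, 105.3, 82.8]
ee_rot: [-1.079, 1.289, 1.081]
contact_force: [-0.1, -0.4, -0.4]
grip_width: 34.2
time: 19.85
tcp_pos: [561.1, 105.4, 204.3]
ee_rot: [-1.08, 1.285, 1.079]
contact_force: [-0.5, -0.3, 0.3]
grip_width: 42.4
red tip 43 273.8837209302326 203.02325581395348
red tip 47 273.82978723404256 203.46808510638297
20.15 Tz -0.007 0.021 hand -0.065 w 42.53039281273001
```

View pics/a9.png

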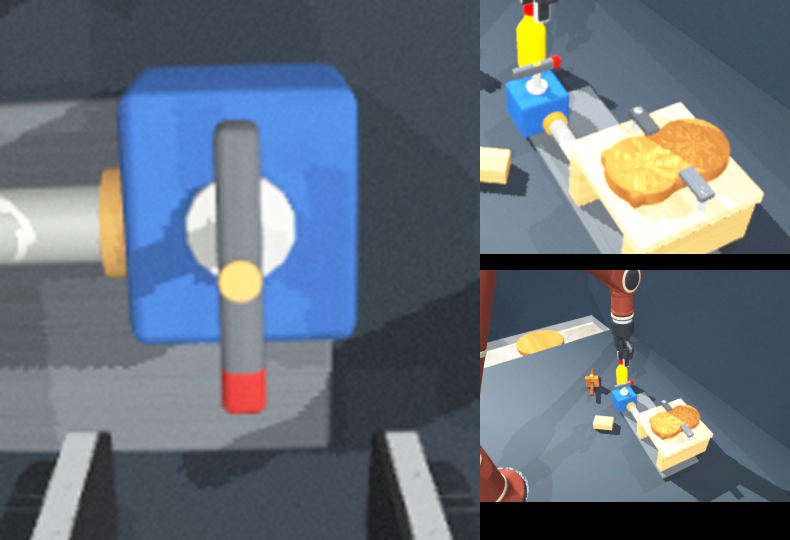

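Run:
```python
from h import *
def ray(c,u,v,z):
    K=c["K"];x=np.array([u-K[0,2],v-K[1,2]])/K[0,0];r=np.hypot(*x)
    d=c["T"][:3,:3]@np.r_[x/r*np.sin(r),np.cos(r)];o=c["T"][:3,3];return o+d*(z-o[2])/d[2]
for n in("wrist1","wrist9"):
    c=load(n);im=c["color"].astype(int)
    m=(im[...,0]>120)&(im[...,0]-im[...,1]>90)&(im[...,1]<80);y=(im[...,0]>190)&(im[...,1]>130)&(im[...,2]<150)&(im[...,0]-im[...,2]>80)
    def cen(m):
        v,u=np.nonzero(m[190:270,262:305]);return u.mean()+262,v.mean()+190,len(u)
    a,b=cen(m),cen(y);A=ray(c,*a[:2],132);B=ray(c,*b[:2],133);D=A-B
    print(n,np.round(a,1),np.round(b,1),A.round(1),B.round(1),"yaw",np.arctan2(D[1],D[0]).round(4))
```

```text
wrist1 [282.4 251.7 176. ] [283.2 214.6 153. ] [593.4 101.  132. ] [560.8 105.2 133. ] yaw -0.1258
wrist9 [280.6 250.7 169. ] [279.6 213.2 156. ] [593.3 100.  132. ] [560.6 104.9 133. ] yaw -0.1498
```

The bar is back at its starting yaw within 0.02 rad, on the closed side, the hand is clear and the platform is down.

```bash
python3 track.py; python3 -c "from plant import manip; print(manip.close_job())"
```

```text
t 20.20 sunk 71.5 (res 0.10px) v 0.0 mm/s hand -0.065 tcp [560.4 105.1 202.4] F [ 0.1 -0.  -0.1] Tz 0.01 w 42.6 q7 1.18
the job is handed in; nothing more can be done
None
```

The platform is down on its bearers, the release valve is shut, and the hand is clear. I handed the job in at about 20 s; no verdict is reported.

- **Lowering:** I gripped the T-handle at 20 N and opened it in small steps. The platform began to sink at about 0.57 rad of hand turn. I held at 0.69 rad, where it sank at about 11–12 mm/s for 71.5 mm and then stopped.
- **Shutting:** I turned the valve back until the torque rose from 0.20 to 0.44 N m over the last 0.02 rad. That shows it is on its seat, and it is somewhat firmer than the 0.3 N m seat threshold. I eased back 0.015 rad, let go and lifted clear.
- **Last checks:** The platform had not moved since it stopped, and the force on the tool was about zero. The bar is within about 0.02 rad of its starting angle, measuring slightly further closed, which is probably measurement error. The glue bottle, gauge and offcut look unmoved in the last picture; I did not measure them.
- **What disagreed:** The finger ends sat about 25 mm short of the reported TCP. My first grip therefore closed just above the bar, touching it with 5–7 N, before I went 22 mm lower and gripped it properly.

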